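# Gauge a border tile on the bench micrometer

### The arm

A 6-joint arm with a two-finger parallel gripper is mounted at the origin on the work surface. World frame = base frame: x ahead of the robot, y to its left, z up, the work surface at z = 0. Lengths are in m, angles in rad, forces in N, time in s.
With the tool pointing down it reaches from about 0.35 to 0.975 m from the base axis. Payload 4.9 kg.
Tool frame: the origin (TCP) lies at the very end of the fingers, on their centre line; the grasp point (between the pads) lies 19 mm behind it; x points along the fingers, z is the direction in which the jaws open and shut, and the axes are right-handed (so a half turn about x gives the same grasp; the last joint's range is limited). The gripper opens to 85 mm and grips with 20 to 120 N. Pads are 22 mm wide; open, the fingers measure 114 mm over their backs; the gripper's body (76 mm by 85 mm) begins 54 mm behind the grasp point. The pads swing forward as they close: fully open they stand 13 mm farther back than shut.
Start: joints at [1.121, 0.053, 1.613, -0, 1.476, -0.119], TCP at [0.203, 0.591, 0.231] pointing down, gripper open.
Joint ranges: [-3.01, 3.01], [-1.01, 2.22], [0.06, 2.58], [-1.02, 4.17], [0.09, 2.62], [-3.14, 3.14]. Speed limits (rad/s): [2.57, 2.57, 3.14, 3.14, 3.14, 3.14].

### API

Orientations are given as a rotation vector (axis times angle).
In Python, from station import ctrl, imaging gives the robot as it stands. The module is installed in compiled form; this text tells all that it offers.
- The arm moves only by the shell command python3 -m jog 'ROWS' [FORCE]. ROWS is JSON, a list that holds one entry, the list of rows, each a list of 5 numbers: the shift along the tool's x, y, z in m, then the turn about the tool's x in rad, then the closure, from -1 (fully open) to 1 (shut). A call has 1 to 12 rows; each row is the pose to reach, as a shift and turn from the pose measured when the call began, along the tool's axes at that moment; what a row does not reach only later rows make up. A row lasts 1/10 s, in which the tool goes at most 50 mm and 8.59 degrees, less where a joint would pass 70% of its speed; a pose out of reach is approached as far as the arm can. A call with a gripper value outside its range is refused whole. The fingers move at their own pace and stop on an object; FORCE is the grip in N (left out, the last holds). Time passes only in rows, so rows that repeat a pose let the fingers close. It gives the time, the measured TCP pose, the force and the opening at its end, in the units of the state.
- ctrl.get_obs(): the state, without advancing time (a new reading comes with each control period).
- imaging.get_image(name): name is "scene" or "top" or "wrist"; returns a dict with "color" (400x640x3 uint8, red, green, blue), "intrinsics" (3x3 intrinsics, pixels), "R" (3x3) and "t" (3): a world point X has camera coordinates R X + t. Camera axes: x right, y down, z forward; pixel columns grow to the right and rows downward; lengths in m; the calibration is good to about 2 mm. A picture is of the moment at which its call begins. There is no depth.
- ctrl.finish_job(): hands the job in, once; it reports no verdict.
The state is a dict: "t": time; "q": joint angles; "dq": joint speeds; "effort": joint torques, N m; "tool_pos": TCP position; "tool_rot": TCP orientation; "contact_force": force on the tool from outside, world axes, zero at the start; "wrist_torque": the same for the moment, N m; "opening": finger opening in m.
Only numpy, scipy, OpenCV 4.12 (cv2) and the standard library are available. Lean on these libraries where they do the work, as an engineer would, in place of code of your own. Each camera call takes 0.05 s, during which the arm holds its last target.

### The job

Gauge the long narrow tile on the bench micrometer: lay its end on the micrometer's small steel table, slide it in flat and straight under the spindle until it sits fully home against the stop at the back of the throat, and let it go. Then close the spindle on it with the ratchet knob at the very top, turning clockwise from above until the knob slips; let it slip on by an eighth to a quarter of a turn, no more, and leave the tile gripped by the spindle. Be gentle with the brittle tile, do not tighten by the thimble below the knob, and leave the other things where they are.

Things in the scene. Friction and masses are not known exactly. Their poses are not given: they have to be found in the camera images.
- tile: the long narrow border tile to be gauged: white glazed ceramic, 150 x 40 x 9 mm, about 0.13 kg, lying flat on the table. Both ends are alike. Origin: centre of its underside; x along its length, z up
- micrometer: bench micrometer, fixed: grey cast C-frame on a foot 150 x 110 x 20 mm, throat open to the front. Origin: on the wooden table, on the spindle's upright axis; x points from the open front to the back of the throat (the tile goes in along +x), z up. Upper arm: z 114 to 148 mm, to 15 mm in front of the axis. Display box on the column (x +36 to +76, 62 mm wide) to z 178. Tile is home with its centre at x -45 mm
- table_centre (a point): the point on the top face of the micrometer's steel table, straight under the spindle, 60 mm above the wooden table
- work_table: the micrometer's steel table (anvil) that carries the tile: 91 mm (x) x 60 mm (y) x 8 mm, top 60 mm above the wooden table; its front edge lies 62 mm in front of the spindle axis. With the tile home, 58 mm of it stand out free beyond that edge, where fingers can hold it from above clear of table and frame. Origin: centre of its underside, axes as the micrometer's
- throat_stop: the steel stop plate on the column, 50 mm wide, rising 24 mm from the steel table's top; its flat front face lies 30 mm behind the spindle axis, square to x. Origin: middle of that face's lower edge, level with the steel table's top
- barrel: the thimble: an upright graduated aluminium drum, 26 mm in diameter, z 156 to 190 mm, on the spindle axis. It turns but stays at its height. It drives the spindle past the ratchet, so it must not be gripped. The spindle (8 mm thick) comes down 8 mm a turn without turning itself; its flat tip starts 1.8 to 5.5 mm over the lying tile and presses on it with 40 N when the ratchet slips. Origin: centre of its lower end
- ratchet_top (a point): centre of the top face of the ratchet knob: upright ribbed steel knob, 18 mm in diameter, z 198 to 232 mm (this point: 232), on the spindle axis above the thimble; stays at its height. Clockwise it turns the thimble (0.05 N m) and lowers the spindle; with the spindle on the tile its torque climbs to 0.10 N m, then it slips smoothly. Let go, it stays clamped; turned back, it lifts the spindle
- ratchet (a joint): how far the ratchet knob has slipped round on the thimble, rad: 0 at the start, grows with clockwise slip, does not change while knob and thimble turn together
- square_tile: a square white tile, 80 x 80 x 9 mm, lying flat; bystander. Origin: centre of its underside
- cup_shard: the broken-open half of a white cup, 80 mm across, 30 to 68 mm tall, standing on its foot; bystander. Origin: centre of its underside
- rim_shard: a curved red piece of a pot's rim, about 70 mm long, 16 mm tall; bystander. Origin: under its middle
- red_bowl: a red bowl, 130 mm across, 50 mm tall; bystander. Origin: centre of its underside
- glue_gun: a black hot-glue gun lying on its side, about 220 x 140 x 35 mm; bystander. Origin: under the middle of its body
- nippers: tile nippers with black rubber handles, 170 mm long, lying flat; bystander. Origin: under the middle
- stick_jar: a glass jar, 72 mm across, 90 mm tall, with clear glue sticks standing in it up to 150 mm; bystander. Origin: centre of its underside
There are look-alikes about, which are no part of the job. Leave any purple look-alike of the micrometer alone.

How it is judged:
On the way, in this order (a step that is already met when the one before it is completed fails the run):
1. the tile lies flat on the steel table, straight and home against the stop, let go and not yet gripped by the spindle (x of tile in the frame of micrometer above -0.049 m and y of tile in the frame of micrometer between -0.008 and 0.008 m and z of tile in the frame of micrometer between 0.057 and 0.063 m and angle between the x axis of tile and the x axis of micrometer, either way round below 0.087 rad and angle between tile's own z axis and vertical below 0.03 rad and contact force between work_table and tile below 8 N and contact force between the fingers and tile below 0.2 N), for 0.2 s.
2. the spindle has come down on the tile and the ratchet knob has slipped by at least 0.35 rad (x of tile in the frame of micrometer above -0.049 m and y of tile in the frame of micrometer between -0.008 and 0.008 m and z of tile in the frame of micrometer between 0.057 and 0.063 m and angle between the x axis of tile and the x axis of micrometer, either way round below 0.087 rad and angle between tile's own z axis and vertical below 0.03 rad and contact force between work_table and tile above 20 N and value of joint ratchet above 0.35 rad), for 0.2 s.
At the end, for the whole second after the job is handed in: the tile rests flat on the steel table (height within 3 mm, tilt 0.03 rad), within 8 mm of the spindle axis sideways, straight within 5 degrees, its end within 4 mm of the stop; the spindle presses it on the steel table with more than 20 N; the ratchet knob has slipped by 0.35 to 2.0 rad in all (all of step 2 and value of joint ratchet below 2 rad and linear speed of tile below 0.01 m/s); the robot touches nothing.
It fails at once if the ratchet runs on: it has slipped by more than 2.0 rad (value of joint ratchet above 2 rad).
It fails at once if the thimble itself is gripped or pushed (more than 4 N) instead of the ratchet knob (contact force between the fingers and barrel above 4 N).
It fails at once if the tile is pressed on the steel table with more than 65 N (over-tightened or leaned on) (contact force between tile and work_table above 65 N).
It fails at once if the tile is rammed against the stop with more than 30 N (contact force between tile and throat_stop above 30 N).
It fails at once if another thing is shifted by more than 20 mm (distance of any of square_tile, cup_shard, rim_shard, red_bowl, glue_gun, nippers, stick_jar from where it was at the start of the episode above 0.02 m).
It also fails if it takes over 69 s, if anything falls off the work surface, if the arm or the gripper's body presses on something with over 40 N, if the wrist force passes 120 N, or if a joint passes its speed limit or range.

## Working session

There is one attempt and no reset: what is moved stays moved. The work goes in short steps, Python scripts to look and compute and a shell command to move; the robot and the scene stay as the last step left them, time stands still between calls to the robot, and variables do not carry over. Pictures are saved under pics/ and viewed, and the job is handed in when it is done.

```bash
mkdir -p pics; ls
python3 - <<'E'
from station import ctrl, imaging
import cv2,numpy as np
o=ctrl.get_obs()
for k in o: print(k,np.round(o[k],3))
for n in ["scene","top","wrist"]:
    d=imaging.get_image(n); cv2.imwrite(f"pics/{n}0.png",d["color"][:,:,::-1])
    print(n,np.round(d["intrinsics"],1).tolist(),np.round(d["R"],3).tolist(),np.round(d["t"],3))
E
```

```text
pics
t 0.0
q [ 1.121  0.053  1.614  0.     1.476 -0.119]
dq [-0.001  0.     0.     0.     0.001 -0.001]
effort [ 2.0000e-03 -3.9367e+01 -3.7018e+01 -0.0000e+00  7.0000e-03  0.0000e+00]
tool_pos [0.203 0.591 0.23 ]
tool_rot [-0.963  1.35   0.962]
contact_force [ 0.004 -0.012  0.025]
wrist_torque [-0.028  0.006  0.033]
opening 0.085
scene [[417.8, 0.0, 323.0], [0.0, 417.8, 205.7], [0.0, 0.0, 1.0]] [[0.649, 0.76, 0.011], [0.398, -0.327, -0.857], [-0.648, 0.561, -0.515]] [-0.322 -0.046  1.449]
top [[407.6, 0.0, 322.4], [0.0, 407.6, 199.0], [0.0, 0.0, 1.0]] [[-0.03, -1.0, -0.003], [-0.99, 0.03, -0.139], [0.139, -0.001, -0.99]] [0.011 0.474 1.241]
wrist [[315.8, 0.0, 305.9], [0.0, 315.8, 196.7], [0.0, 0.0, 1.0]] [[0.325, 0.946, -0.003], [0.897, -0.307, 0.317], [0.299, -0.105, -0.948]] [-0.623 -0.041  0.38 ]
```

View pics/scene0.png

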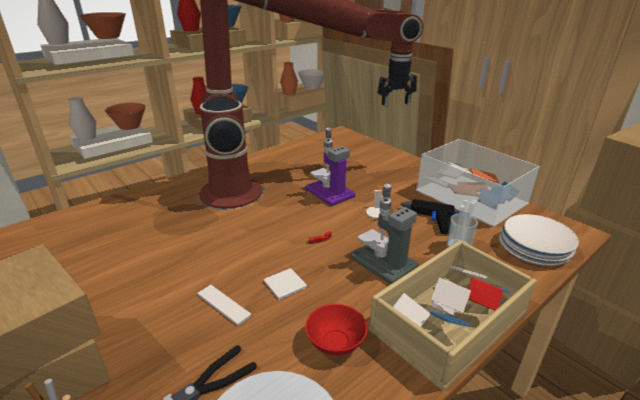

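View pics/top0.png

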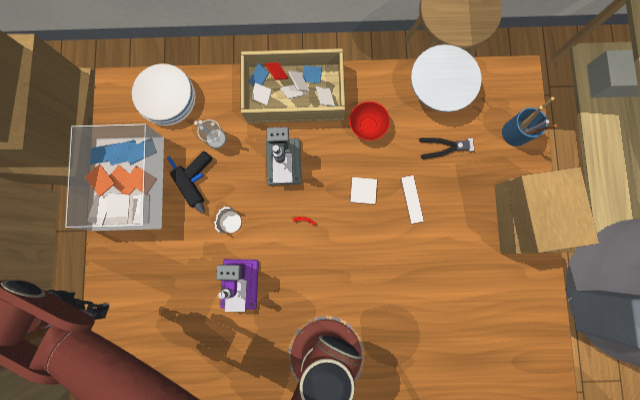

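View pics/wrist0.png

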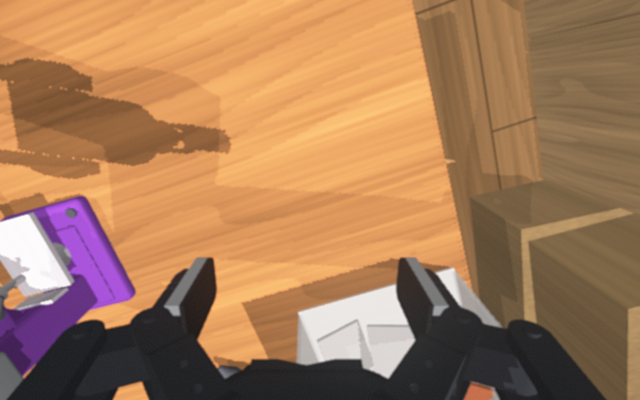

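Top view: the long narrow tile (about 40x150 mm) is at (412,200) and the square tile at (364,190). The grey micrometer is at (283,160) and the purple look-alike at (240,285). The tile at (412,200) and the grey micrometer fit the description, so I'll enlarge those.

Run:
```python
import cv2
a=cv2.imread("pics/top0.png")
cv2.imwrite("pics/c1.png",cv2.resize(a[110:240,250:450],None,fx=4,fy=4,interpolation=cv2.INTER_CUBIC)[:, :])
b=cv2.imread("pics/scene0.png")
cv2.imwrite("pics/c2.png",cv2.resize(b[175:290,335:435],None,fx=5,fy=5,interpolation=cv2.INTER_CUBIC))
```

```text
(no output)
```

View pics/c1.png

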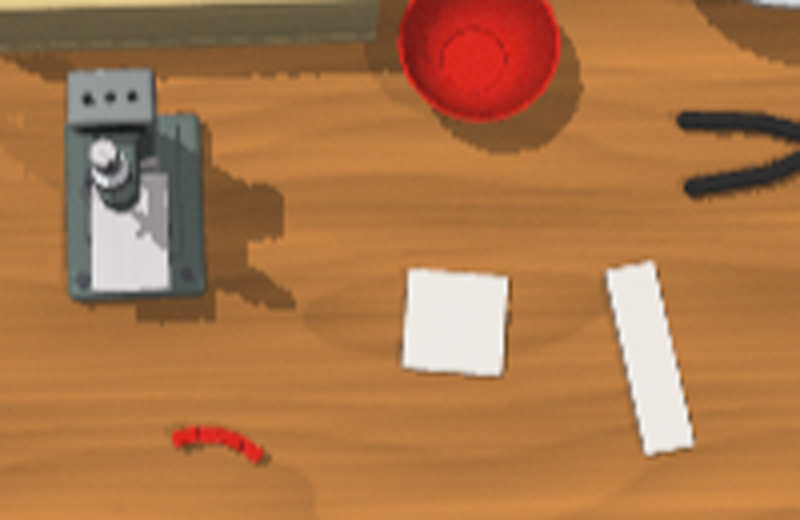

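View pics/c2.png

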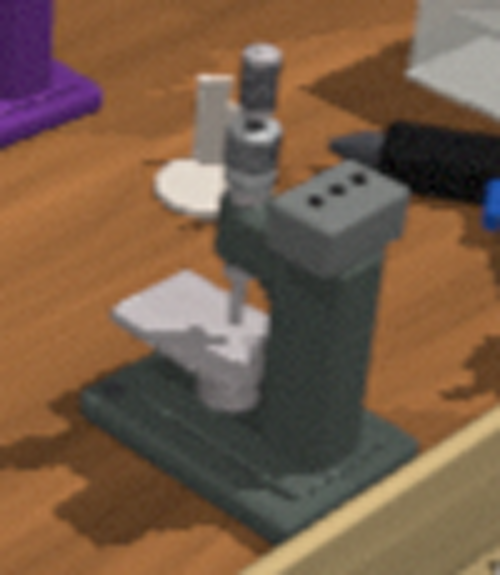

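```bash
cat > h.py <<'E'
import numpy as np,cv2
from station import ctrl, imaging
from scipy.optimize import least_squares
from scipy.spatial.transform import Rotation as Ro
def cam(n):
    d=imaging.get_image(n); return d["color"][:,:,::-1].copy(),np.array(d["intrinsics"]),np.array(d["R"]),np.array(d["t"])
def proj(c,X):
    p=(c[2]@np.atleast_2d(X).T).T+c[3]; p=p@c[1].T; return p[:,:2]/p[:,2:]
def back(c,uv,z):
    uv=np.atleast_2d(uv); r=np.c_[uv,np.ones(len(uv))]@np.linalg.inv(c[1]).T@c[2]; o=-c[2].T@c[3]
    return o+r*((z-o[2])/r[:,2:])
E
python3 - <<'E'
from h import *
c=cam("top"); s=cam("scene")
np.savez("cal.npz",tk=c[1],tr=c[2],tt=c[3],sk=s[1],sr=s[2],st=s[3])
f=lambda a:(np.array(a)+.5)/4-.5+[250,110]
g=lambda a:(np.array(a)+.5)/5-.5+[335,175]
T=back(c,f([(607,270),(655,262),(694,445),(647,455)]),.009); print("tile",T.round(4).tolist(), T.mean(0))
d=[np.linalg.norm(T[i]-T[(i+1)%4]) for i in range(4)]; print(d)
w=back(c,f([(91,291),(168,292)]),.06);print("wt front",w.round(4),np.linalg.norm(w[0]-w[1]))
print("knob",back(c,f([(103,150)]),.232), back(s,g([(262,52)]),.232))
print("foot",back(c,f([(72,299),(203,297),(198,116)]),.02).round(4))
ws=back(s,g([(113,312),(185,271)]),.06);print("scene wt front",ws.round(4),np.linalg.norm(ws[0]-ws[1]))
# automatic tile in both
for cc,b,n in((c,(400,170,430,230),"top"),(s,(190,280,255,330),"scene")):
    im=cc[0]; x0,y0,x1,y1=b
    m=((im.min(2)>170)).astype(np.uint8)[y0:y1,x0:x1]
    k,l,st,ce=cv2.connectedComponentsWithStats(m); i=1+np.argmax(st[1:,4])
    ct=max(cv2.findContours((l==i).astype(np.uint8),0,cv2.CHAIN_APPROX_NONE)[0],key=len)[:,0]+[x0,y0]
    P=back(cc,ct.astype(float),.009)[:,:2].astype(np.float32); print(n,cv2.minAreaRect(P))
E
```

```text
tile [[0.5408, -0.2584, 0.009], [0.5462, -0.2973, 0.009], [0.3983, -0.3191, 0.009], [0.3915, -0.2816, 0.009]] [ 0.46922069 -0.2890822   0.009     ]
[np.float64(0.03919691512117371), np.float64(0.1494466894719336), np.float64(0.0381484870008075), np.float64(0.15105483656641344)]
wt front [[0.5268 0.1492 0.06  ]
 [0.5242 0.09   0.06  ]] 0.05926208310017217
knob [[0.59052835 0.11883136 0.232     ]] [[0.59000395 0.12077221 0.232     ]]
foot [[0.5282 0.1692 0.02  ]
 [0.5267 0.0653 0.02  ]
 [0.6749 0.066  0.02  ]]
scene wt front [[0.5317 0.0896 0.06  ]
 [0.5291 0.1481 0.06  ]] 0.058496776875945726
top ((0.46966105699539185, -0.28801748156547546), (0.15061412751674652, 0.038703255355358124), 9.142146110534668)
scene ((0.47181645035743713, -0.2866716980934143), (0.14824306964874268, 0.038349468261003494), 9.188987731933594)
```

```bash
cat > ov.py <<'E'
from h import *
import sys
mx,my,yaw,name=float(sys.argv[1]),float(sys.argv[2]),float(sys.argv[3]),sys.argv[4]
c_,s_=np.cos(yaw),np.sin(yaw)
def M(x,y,z): return [mx+c_*x-s_*y,my+s_*x+c_*y,z]
outs=[]
for n,b in(("top",(255,118,310,190)),("scene",(340,175,430,290))):
    c=cam(n); x0,y0,x1,y1=b;F=6 if n=="top" else 5
    im=cv2.resize(c[0][y0:y1,x0:x1],None,fx=F,fy=F,interpolation=cv2.INTER_CUBIC)
    def L(pts,col,closed=True):
        p=(proj(c,np.array(pts))-[x0,y0]+.5)*F-.5
        cv2.polylines(im,[np.round(p*16).astype(np.int32)],closed,col,1,cv2.LINE_AA,4)
    L([M(-62,-30,0) if 0 else M(x,y,.06) for x,y in((-.062,-.03),(-.062,.03),(.029,.03),(.029,-.03))],(0,255,255))
    L([M(x,y,.178) for x,y in((.036,-.031),(.036,.031),(.076,.031),(.076,-.031))],(255,0,255))
    for r,z,col in((.009,.232,(0,0,255)),(.009,.198,(0,128,255)),(.013,.19,(0,255,0)),(.013,.156,(255,255,0))):
        L([M(r*np.cos(a),r*np.sin(a),z) for a in np.linspace(0,2*np.pi,30)],col)
    outs.append(im)
h=max(o.shape[0] for o in outs)
outs=[cv2.copyMakeBorder(o,0,h-o.shape[0],0,0,cv2.BORDER_CONSTANT) for o in outs]
o=np.hstack(outs); k=min(1,800/o.shape[1],600/o.shape[0]); cv2.imwrite(name,cv2.resize(o,None,fx=k,fy=k,interpolation=cv2.INTER_AREA))
E
python3 ov.py .5905 .1195 0 pics/ov1.png
```

```text
(no output)
```

View pics/ov1.png

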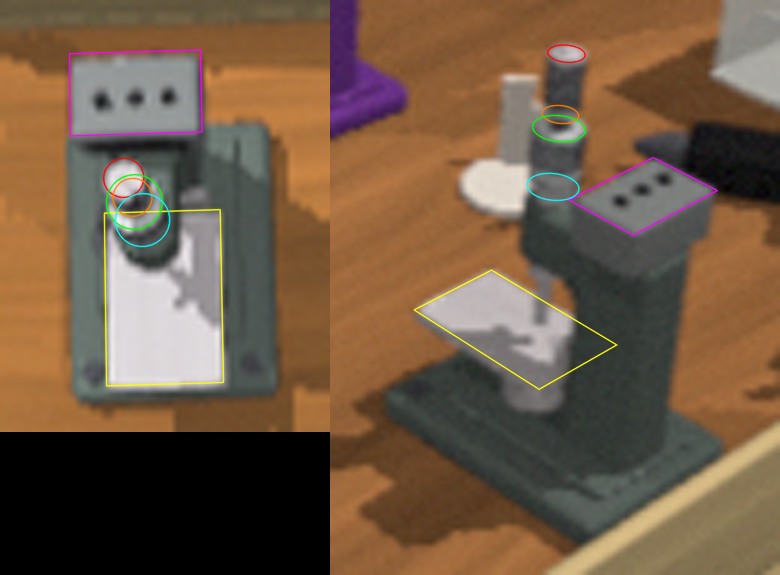

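Overlay fits within ~1 mm: micrometer axis ≈(0.590,0.1195), yaw≈0. Tile centre is (0.4705,-0.2875) at 9.15°. Both cameras agree and the sizes match. Next, a helper to work out the move rows.

```bash
cat >> h.py <<'E'
def plan(x,y,z,yaw=None):
    """yaw: direction of tool z (jaw) in world, modulo half turn"""
    o=ctrl.get_obs(); R=Ro.from_rotvec(o["tool_rot"]).as_matrix()
    d=R.T@(np.array([x,y,z])-o["tool_pos"]); cur=np.arctan2(R[1,2],R[0,2])
    print("shift tool xyz",d.round(4),"tilt x",R[:,0].round(4),"jaw yaw",round(np.degrees(cur),2),"q6",round(float(o["q"][5]),3))
    if yaw is not None:
        w=(yaw-cur+np.pi/2)%np.pi-np.pi/2
        print("turn about tool x: ",round(-w,4))  # tool x is down
E
python3 - <<'E'
from h import *
plan(.42,.38,.40)
plan(.419,-.296,.15,np.radians(99.15))
E
```

```text
shift tool xyz [-0.1689 -0.2738 -0.1291] tilt x [-2.e-04 -5.e-04 -1.e+00] jaw yaw 71.04 q6 -0.119
shift tool xyz [ 0.0814 -0.4925 -0.7686] tilt x [-2.e-04 -5.e-04 -1.e+00] jaw yaw 71.04 q6 -0.119
turn about tool x:  -0.4905
```

```bash
python3 -m jog '[[[-0.17,-0.05,-0.02,0,-1],[-0.17,-0.274,-0.129,0,-1],[-0.17,-0.274,-0.129,0,-1],[-0.17,-0.274,-0.129,0,-1],[-0.17,-0.274,-0.129,0,-1],[-0.17,-0.274,-0.129,0,-1],[-0.17,-0.274,-0.129,0,-1],[-0.17,-0.274,-0.129,0,-1],[-0.17,-0.274,-0.129,0,-1]]]'; python3 -c "
from h import *
plan(.42,-.296,.15,np.radians(99.15))"
```

```text
t: 1.25
tool_pos: [0.4215, 0.3792, 0.4022]
tool_rot: [-0.96, 1.347, 0.96]
contact_force: [0.1, 1.2, -0.5]
opening: 0.0855
shift tool xyz [ 0.2516 -0.2196 -0.6387] tilt x [ 1.3e-03  9.0e-04 -1.0e+00] jaw yaw 70.87 q6 -0.636
turn about tool x:  -0.4935
```

```bash
python3 -m jog '[[[0,-0.11,-0.32,-0.25,-1],[0,-0.11,-0.32,-0.25,-1],[0,-0.11,-0.32,-0.25,-1],[0,-0.11,-0.32,-0.25,-1],[0,-0.11,-0.32,-0.25,-1],[0,-0.11,-0.32,-0.25,-1],[0,-0.11,-0.32,-0.25,-1],[0.1,-0.22,-0.639,-0.493,-1],[0.2,-0.22,-0.639,-0.493,-1],[0.25,-0.22,-0.639,-0.493,-1],[0.25,-0.22,-0.639,-0.493,-1],[0.25,-0.22,-0.639,-0.493,-1]]]'; python3 -c "
from h import *
plan(.419,-.296,.15,np.radians(99.15))"
```

```text
t: 2.45
tool_pos: [0.4203, -0.1564, 0.2651]
tool_rot: [-1.326, 1.126, 1.327]
contact_force: [-0.2, 0.2, 0.2]
opening: 0.0855
shift tool xyz [ 0.1148  0.0238 -0.1378] tilt x [ 9.0e-04  2.2e-03 -1.0e+00] jaw yaw 99.24 q6 -2.256
turn about tool x:  0.0016
```

```bash
python3 -m jog '[[[0.09,0.024,-0.138,0,-0.3],[0.09,0.024,-0.138,0,-0.3],[0.09,0.024,-0.138,0,-0.3],[0.09,0.024,-0.138,0,-0.3],[0.09,0.024,-0.138,0,-0.3],[0.09,0.024,-0.138,0,-0.3],[0.09,0.024,-0.138,0,-0.3]]]' 50
python3 - <<'E'
from h import *
plan(.419,-.296,.0,np.radians(99.15))
w=cam("wrist");t=cam("top")
cv2.imwrite("pics/w1.png",w[0]);print(proj(w,[[.4705,-.2875,.009],[.419,-.296,.009]]))
cv2.imwrite("pics/t1.png",cv2.resize(t[0][150:260,340:480],None,fx=5,fy=5))
o=ctrl.get_obs();print(o["opening"])
im=w[0]; m=(im.min(2)>170).astype(np.uint8);k,l,st,ce=cv2.connectedComponentsWithStats(m)
for i in range(1,k):
    if st[i,4]>800:
        ct=max(cv2.findContours((l==i).astype(np.uint8),0,cv2.CHAIN_APPROX_NONE)[0],key=len)[:,0]
        print(st[i],cv2.minAreaRect(back(w,ct.astype(float),.009)[:,:2].astype(np.float32)))
E
```

```text
t: 3.15
tool_pos: [0.4199, -0.295, 0.1762]
tool_rot: [-1.329, 1.125, 1.327]
contact_force: [0.2, -0.0, 0.5]
opening: 0.0557
shift tool xyz [ 0.1761  0.0016 -0.0009] tilt x [ 0.0027  0.0013 -1.    ] jaw yaw 99.37 q6 -2.494
turn about tool x:  0.0038
[[305.85696978 222.92895316]
 [305.85483016 175.18292454]]
0.05522410254583657
[ 285  152   40  131 5007] ((0.469255268573761, -0.2892574071884155), (0.14853434264659882, 0.04034678265452385), 9.159270286560059)
[ 399  229   84   76 4155] ((0.501747727394104, -0.1370125561952591), (0.08024562150239944, 0.0802837386727333), 83.32169342041016)
```

View pics/w1.png

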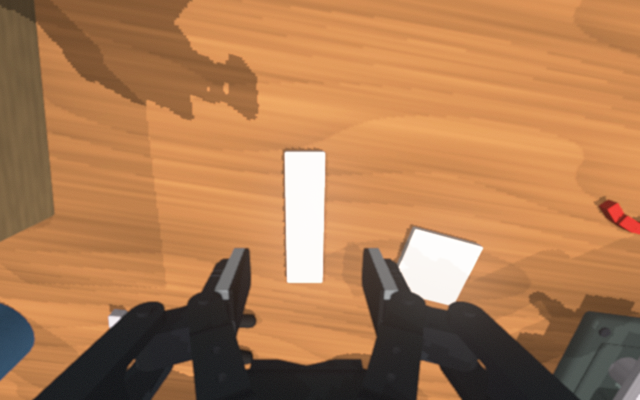

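```bash
python3 -m jog '[[[0.05,0.001,-0.001,0.004,-0.3],[0.1,0.001,-0.001,0.004,-0.3],[0.145,0.001,-0.001,0.004,-0.3],[0.16,0.001,-0.001,0.004,-0.3],[0.17,0.001,-0.001,0.004,-0.3],[0.174,0.001,-0.001,0.004,-0.3],[0.174,0.001,-0.001,0.004,-0.3]]]'; python3 -c "
from h import *
plan(.4187,-.2963,.0,np.radians(99.15))
cv2.imwrite('pics/w2.png',cam('wrist')[0])"
```

```text
t: 3.95
tool_pos: [0.4208, -0.2974, 0.0041]
tool_rot: [-1.33, 1.127, 1.321]
contact_force: [-0.1, 0.3, -0.4]
opening: 0.0557
shift tool xyz [0.0041 0.0019 0.0014] tilt x [ 0.0052 -0.0014 -1.    ] jaw yaw 99.14 q6 -2.493
turn about tool x:  -0.0001
```

View pics/w2.png

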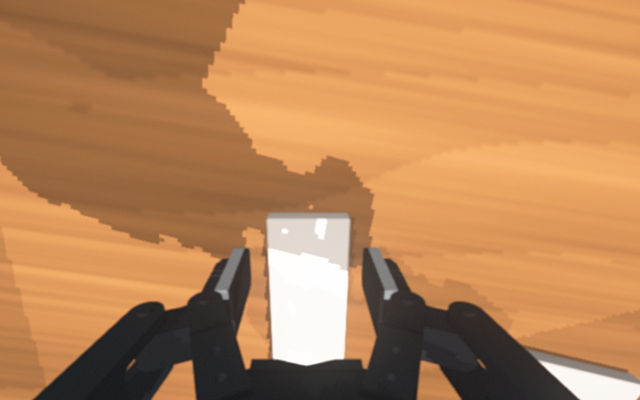

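The tile's near end, rows 213–360, is centred between the fingers (238 and 370). Going down the last 3 mm and closing.

```bash
python3 -m jog '[[[0.003,0.002,0.001,0,-0.3],[0.003,0.002,0.001,0,-0.3],[0.003,0.002,0.001,0,0.2],[0.003,0.002,0.001,0,0.2],[0.003,0.002,0.001,0,1],[0.003,0.002,0.001,0,1],[0.003,0.002,0.001,0,1],[0.003,0.002,0.001,0,1]]]' 50; python3 -m jog '[[[-0.03,0,0,0,1],[-0.03,0,0,0,1],[-0.03,0,0,0,1],[-0.03,0,0,0,1]]]'; python3 -c "
from h import *
plan(.493,.1195,.07,np.pi/2)
cv2.imwrite('pics/w3.png',cam('wrist')[0])"
```

```text
t: 4.8
tool_pos: [0.4194, -0.2976, 0.0025]
tool_rot: [-1.331, 1.127, 1.319]
contact_force: [-0.9, 0.6, 5.4]
opening: 0.0381
t: 5.2
tool_pos: [0.4184, -0.2968, 0.0312]
tool_rot: [-1.329, 1.127, 1.321]
contact_force: [0.1, 0.5, -0.6]
opening: 0.038
shift tool xyz [-0.0391 -0.14    0.399 ] tilt x [ 0.0049 -0.0014 -1.    ] jaw yaw 99.14 q6 -2.495
turn about tool x:  0.1595
```

View pics/w3.png

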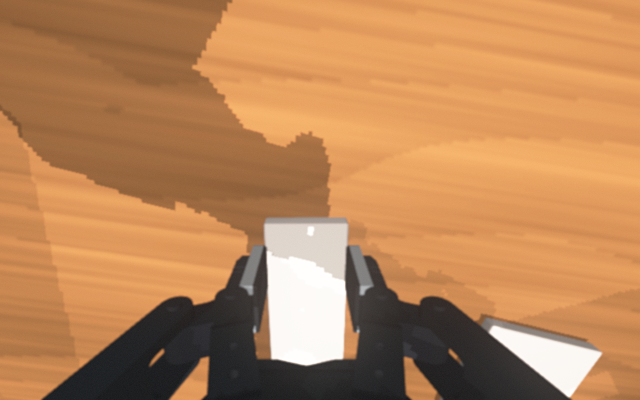

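Tile is held. Lifting and carrying it to in front of the micrometer.

```bash
python3 -m jog '[[[-0.08,0,0,0,1],[-0.12,-0.005,0.01,0.1,1],[-0.12,-0.035,0.415,0.16,1],[-0.12,-0.035,0.415,0.16,1],[-0.12,-0.035,0.415,0.16,1],[-0.12,-0.035,0.415,0.16,1],[-0.12,-0.035,0.415,0.16,1],[-0.12,-0.035,0.415,0.16,1],[-0.12,-0.035,0.415,0.16,1],[-0.12,-0.035,0.415,0.16,1],[-0.12,-0.035,0.415,0.16,1],[-0.12,-0.035,0.415,0.16,1]]]'; python3 -c "
from h import *
plan(.385,.1195,.09,np.pi/2)
"
```

```text
t: 6.45
tool_pos: [0.3854, 0.12, 0.1493]
tool_rot: [-1.214, 1.207, 1.209]
contact_force: [0.9, 0.2, -1.7]
opening: 0.038
shift tool xyz [ 0.0593  0.0006 -0.0004] tilt x [ 0.0027 -0.0016 -1.    ] jaw yaw 90.21 q6 -1.456
turn about tool x:  0.0036
```

```bash
python3 -m jog '[[[0.04,0,0,0.004,1],[0.06,0,0,0.004,1],[0.07,0.0,0,0.004,1],[0.074,0.0,0,0.004,1],[0.074,0.0,0,0.004,1]]]'
python3 - <<'E'
from h import *
plan(.4,.1195,.0625,np.pi/2)
s=cam("scene");t=cam("top")
cv2.imwrite("pics/s4.png",cv2.resize(s[0][190:290,300:430],None,fx=6,fy=6,interpolation=cv2.INTER_CUBIC))
cv2.imwrite("pics/t4.png",cv2.resize(t[0][110:260,240:340],None,fx=5,fy=4,interpolation=cv2.INTER_CUBIC))
E
```

```text
t: 6.95
tool_pos: [0.386, 0.119, 0.0754]
tool_rot: [-1.21, 1.21, 1.205]
contact_force: [-0.1, 0.1, -0.9]
opening: 0.0379
shift tool xyz [ 0.0129 -0.014   0.0006] tilt x [ 0.0024 -0.0018 -1.    ] jaw yaw 89.88 q6 -1.452
turn about tool x:  -0.0021
```

View pics/s4.png

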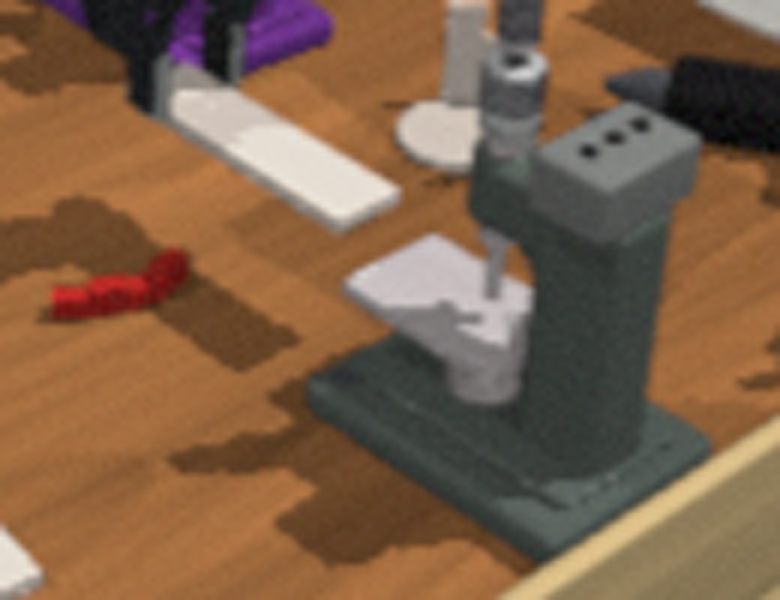

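View pics/t4.png

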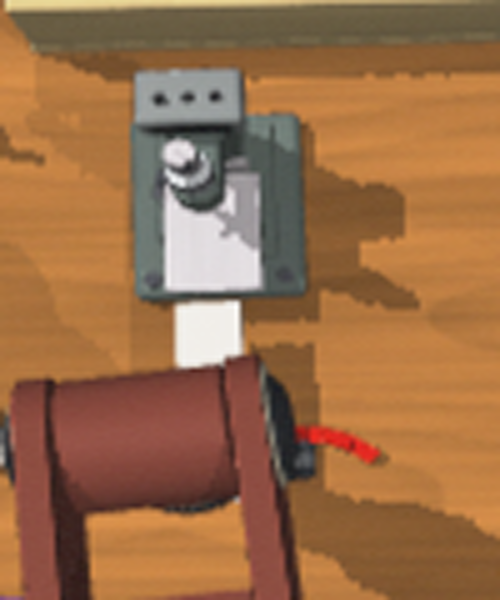

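```bash
cat > tl.py <<'E'
from h import *
import sys
# cx cy zbottom yaw pitch(front down +)  name
cx,cy,zb,yaw,pit=map(float,sys.argv[1:6])
R=Ro.from_euler("ZY",[yaw,pit]).as_matrix()
outs=[]
for n,b,F in(("scene",(300,185,430,285),6),):
    c=cam(n);x0,y0,x1,y1=b
    im=cv2.resize(c[0][y0:y1,x0:x1],None,fx=F,fy=F,interpolation=cv2.INTER_CUBIC)
    for z,col in((.009,(0,0,255)),(0,(255,0,0))):
        P=np.array([[.075,.02,z],[.075,-.02,z],[-.075,-.02,z],[-.075,.02,z]])@R.T+[cx,cy,zb]
        p=(proj(c,P)-[x0,y0]+.5)*F-.5
        cv2.polylines(im,[np.round(p*16).astype(np.int32)],True,col,1,cv2.LINE_AA,4)
    cv2.imwrite(sys.argv[6],im)
E
python3 tl.py .438 .119 .0729 0 0 pics/tl1.png
```

```text
(no output)
```

View pics/tl1.png

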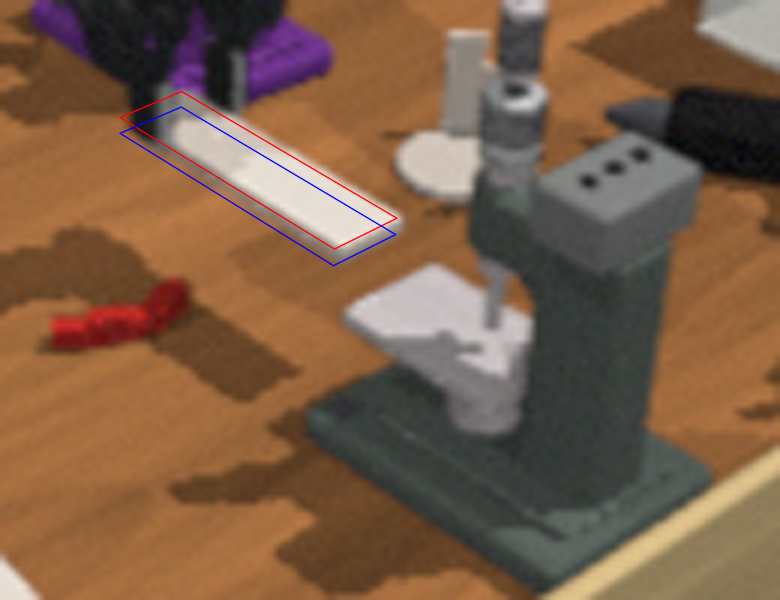

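```bash
python3 -m jog '[[[0.007,-0.0,0,0,1],[0.007,-0.02,0,0,1],[0.007,-0.04,0,0,1],[0.007,-0.04,0,0,1],[0.007,-0.04,0,0,1]]]';python3 -m jog '[[[0.003,0,0,0,1],[0.004,0,0,0,1],[0.004,0,0,0,1]]]'; python3 -c "
from h import *
plan(.43,.1195,.0625,np.pi/2)"; python3 tl.py .478 .119 .0625 0 0 pics/tl2.png
```

```text
t: 7.6
tool_pos: [0.4268, 0.1196, 0.07]
tool_rot: [-1.212, 1.207, 1.204]
contact_force: [-1.1, -0.1, -0.9]
opening: 0.0378
t: 7.9
tool_pos: [0.426, 0.1196, 0.0655]
tool_rot: [-1.212, 1.208, 1.205]
contact_force: [-0.4, 0.2, -1.2]
opening: 0.0379
shift tool xyz [ 0.003  -0.004  -0.0001] tilt x [ 0.0039 -0.0015 -1.    ] jaw yaw 89.96 q6 -1.463
turn about tool x:  -0.0008
```

View pics/tl2.png

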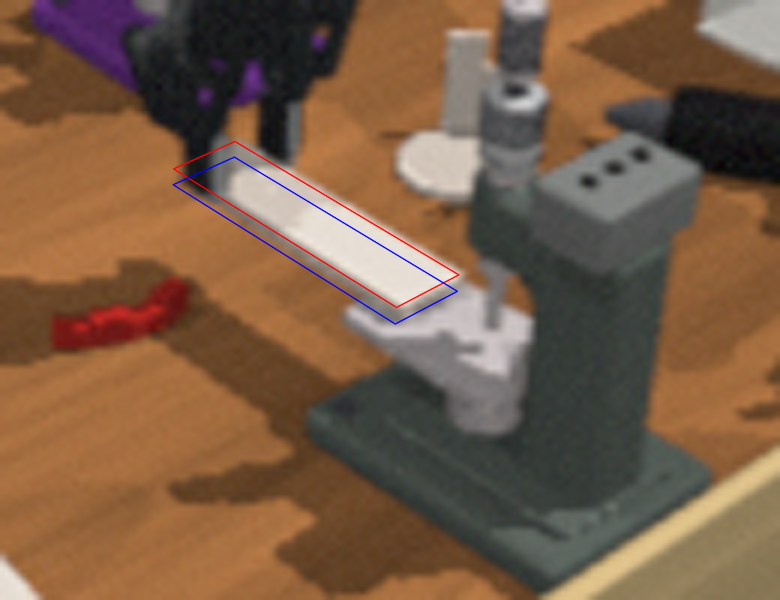

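```bash
python3 -m jog '[[[0.0015,0,0,0,1],[0.0015,0,0,0,1]]]'|grep -v rot;python3 -m jog '[[[0.0015,0,0,0,1],[0.0015,0,0,0,1]]]'|grep -v rot
```

```text
t: 8.15
tool_pos: [0.426, 0.1196, 0.064]
contact_force: [-0.7, 0.2, -1.2]
opening: 0.0378
t: 8.35
tool_pos: [0.4261, 0.1196, 0.0624]
contact_force: [-1.3, -0.8, -0.4]
opening: 0.0378
```

```bash
python3 -m jog '[[[0.0005,0,0,0,1],[0.001,0,0,0,1]]]'|grep -v rot
```

```text
t: 8.55
tool_pos: [0.4261, 0.1197, 0.0615]
contact_force: [-1.0, 0.8, -0.4]
opening: 0.0379
```

```bash
python3 -m jog '[[[0.0,0,0,0,1],[0.0,0,0,0,1]]]'|grep -v rot
```

```text
t: 8.75
tool_pos: [0.4262, 0.1196, 0.0616]
contact_force: [-1.6, -0.1, -0.0]
opening: 0.0376
```

```bash
python3 -m jog '[[[0.001,0,0,0,1],[0.001,0,0,0,1],[0.001,0,0,0,1]]]'|grep -v rot;python3 -c "
from h import *
plan(.4895,.1195,.061,np.pi/2)"; python3 tl.py .478 .119 .06 0 0 pics/tl3.png
```

```text
t: 9.05
tool_pos: [0.4263, 0.1197, 0.0607]
contact_force: [-0.8, 0.1, 0.4]
opening: 0.0377
shift tool xyz [ 0.     -0.0632 -0.0001] tilt x [ 0.0045 -0.0015 -1.    ] jaw yaw 89.96 q6 -1.463
turn about tool x:  -0.0007
```

View pics/tl3.png

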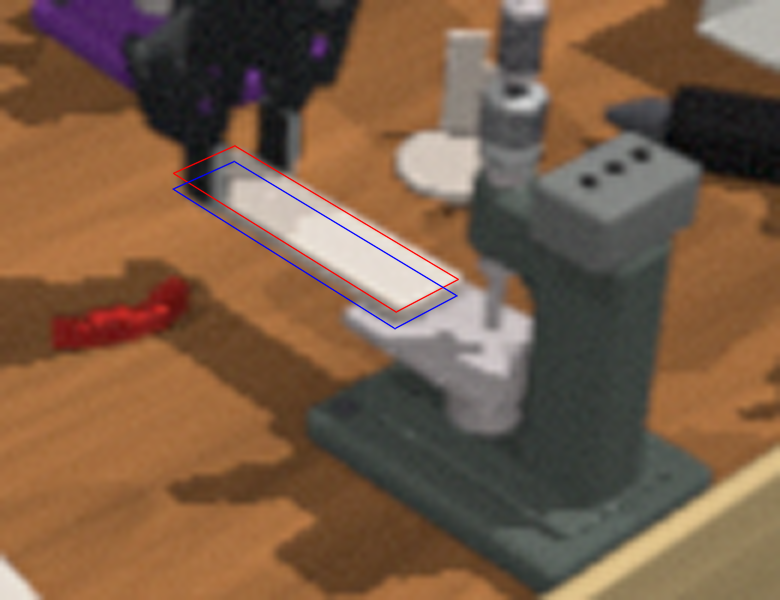

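```bash
python3 -m jog '[[[-0.0012,0,0,0,1],[-0.0012,-0.005,0,0,1],[-0.0012,-0.012,0,0,1],[-0.0012,-0.02,0,0,1],[-0.0012,-0.028,0,0,1],[-0.0012,-0.035,0,0,1],[-0.0012,-0.035,0,0,1]]]'|grep -v rot;python3 -c "
from h import *
plan(.4895,.1195,.062,np.pi/2)"; python3 tl.py .513 .119 .06 0 0 pics/tl4.png
```

```text
t: 9.8
tool_pos: [0.4627, 0.1196, 0.0624]
contact_force: [1.2, -1.0, 0.3]
opening: 0.0381
shift tool xyz [ 0.0006 -0.0268 -0.0001] tilt x [ 0.006  -0.0014 -1.    ] jaw yaw 89.95 q6 -1.471
turn about tool x:  -0.0009
```

View pics/tl4.png

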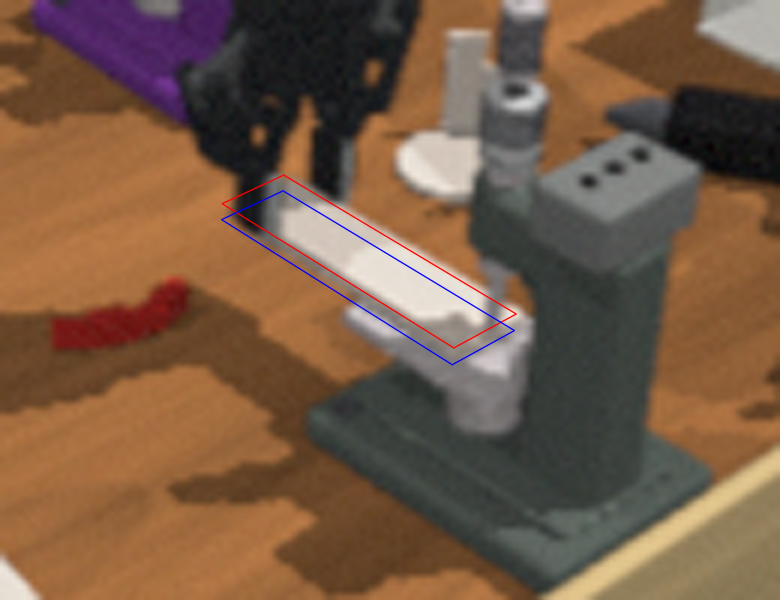

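```bash
python3 -m jog '[[[0,-0.005,0,0,1],[0,-0.01,0,0,1],[0,-0.013,0,0,1],[0,-0.013,0,0,1]]]'|grep -v rot;python3 -m jog '[[[0,-0.003,0,0,1],[0,-0.006,0,0,1],[0,-0.006,0,0,1]]]'|grep -v rot;python3 -c "
from h import *
plan(.4895,.1195,.062,np.pi/2)"; python3 tl.py .534 .119 .06 0 0 pics/tl5.png
```

```text
t: 10.25
tool_pos: [0.4759, 0.1196, 0.0625]
contact_force: [0.3, 0.7, 0.3]
opening: 0.0383
t: 10.55
tool_pos: [0.4824, 0.1195, 0.0625]
contact_force: [1.6, 0.1, -0.3]
opening: 0.0386
shift tool xyz [ 0.0006 -0.0071 -0.    ] tilt x [ 0.0073 -0.0014 -1.    ] jaw yaw 89.94 q6 -1.475
turn about tool x:  -0.001
```

View pics/tl5.png

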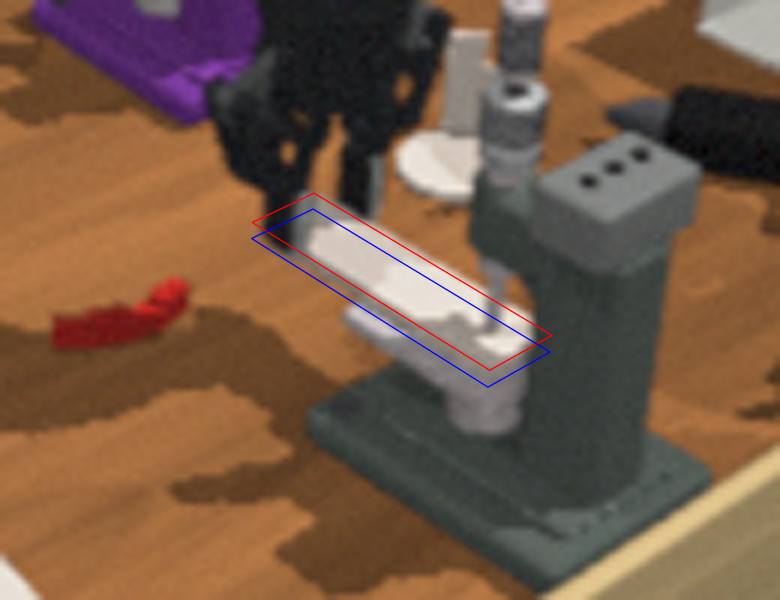

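```bash
for i in 1; do python3 -m jog '[[[0,-0.002,0,0,1],[0,-0.003,0,0,1],[0,-0.003,0,0,1]]]'|grep -v rot;done; python3 -m jog '[[[0,-0.0015,0,0,1],[0,-0.0015,0,0,1]]]'|grep -v rot; python3 -m jog '[[[0,-0.001,0,0,1],[0,-0.001,0,0,1]]]'|grep -v rot
```

```text
t: 10.9
tool_pos: [0.4854, 0.1195, 0.0626]
contact_force: [-0.1, 0.5, 0.6]
opening: 0.0379
t: 11.1
tool_pos: [0.4871, 0.1195, 0.0625]
contact_force: [-0.4, -0.6, 0.8]
opening: 0.0378
t: 11.3
tool_pos: [0.4882, 0.1195, 0.0626]
contact_force: [-0.5, 0.3, -1.1]
opening: 0.038
```

```bash
for i in 1; do python3 -m jog '[[[0,-0.001,0,0,1],[0,-0.0015,0,0,1]]]'|grep -v rot;done; python3 -m jog '[[[0,-0.001,0,0,1],[0,-0.0015,0,0,1]]]'|grep -v rot; python3 -m jog '[[[0,-0.001,0,0,1],[0,-0.001,0,0,1]]]'|grep -v rot
```

```text
t: 11.5
tool_pos: [0.4898, 0.1195, 0.0626]
contact_force: [0.2, -0.4, -0.3]
opening: 0.0378
t: 11.7
tool_pos: [0.4914, 0.1195, 0.0626]
contact_force: [-1.2, -0.0, -0.6]
opening: 0.0384
t: 11.9
tool_pos: [0.4923, 0.1195, 0.0625]
contact_force: [-2.1, -0.1, 1.0]
opening: 0.0377
```

```bash
python3 -m jog '[[[0,-0.001,0,0,1],[0,-0.001,0,0,1]]]'|grep -v rot
```

```text
t: 12.1
tool_pos: [0.4923, 0.1195, 0.0624]
contact_force: [-5.7, 0.2, 3.5]
opening: 0.0382
```

```bash
python3 -m jog '[[[0,-0.0005,0,0,1],[0,-0.0005,0,0,1]]]'|grep -v rot
```

```text
t: 12.3
tool_pos: [0.4922, 0.1195, 0.0624]
contact_force: [-5.1, 0.4, 4.7]
opening: 0.0381
```

Stop contact is clear: the TCP stalls at x=0.4923 with about 5 N, close to the expected 0.4935. Releasing.

```bash
python3 -m jog '[[[0,0,0,0,0.05],[0,0,0,0,-0.1],[0,0,0,0,-0.3],[0,0,0,0,-0.3],[0,0,0,0,-0.3]]]'|grep -v rot; python3 tl.py .545 .1195 .06 0 0 pics/tl6.png
python3 - <<'E'
from h import *
cv2.imwrite("pics/w6.png",cam("wrist")[0])
E
```

```text
t: 12.8
tool_pos: [0.4925, 0.1195, 0.0625]
contact_force: [0.4, -0.6, -0.1]
opening: 0.0554
```

View pics/tl6.png

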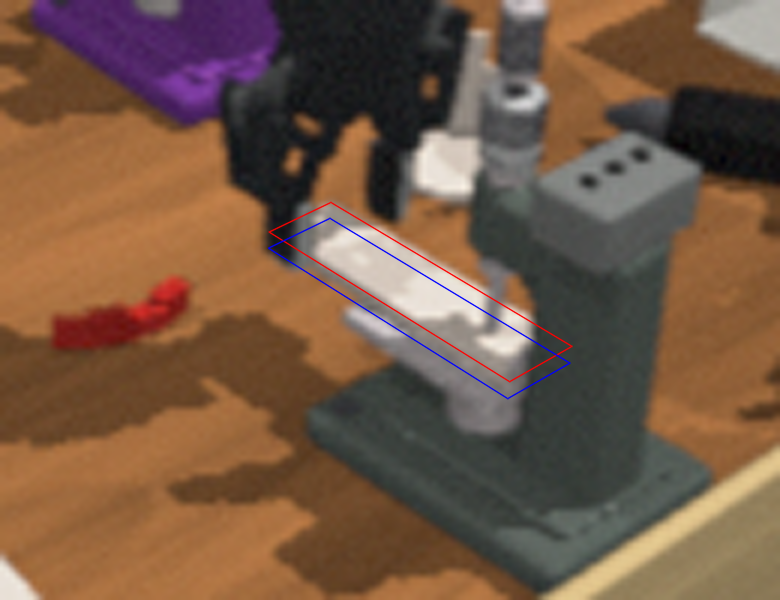

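View pics/w6.png

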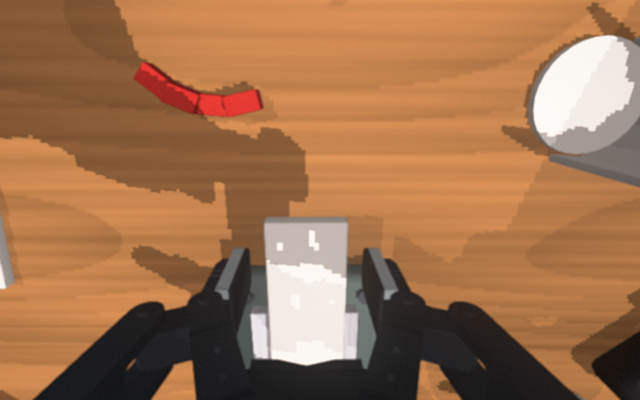

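Tile is home, straight and released: in the wrist view its edges at columns 265 and 347 run parallel to the steel table's. Retreating straight up, then over the knob with the jaw turned back for a long clockwise stroke.

```bash
python3 -m jog '[[[-0.05,0,0,0,-0.3],[-0.1,0,0,0,-0.3],[-0.15,0,0,0,-0.3],[-0.2,0,0,-0.1,-0.4],[-0.23,0,0,-0.3,-0.4],[-0.23,0,0,-0.5,-0.4],[-0.23,0,0,-0.6,-0.4],[-0.23,0,0,-0.7,-0.4],[-0.23,0,0,-0.7,-0.4]]]' 20|grep -v rot; python3 -c "
from h import *
plan(.59,.1195,.28,np.radians(172))"
```

```text
t: 13.8
tool_pos: [0.4917, 0.1199, 0.2925]
contact_force: [-0.2, -0.0, -0.1]
opening: 0.0596
shift tool xyz [ 0.0129 -0.075  -0.0635] tilt x [ 0.0032 -0.0017 -1.    ] jaw yaw 130.04 q6 -2.177
turn about tool x:  -0.7323
```

```bash
python3 -m jog '[[[0,-0.02,-0.02,-0.2,-0.4],[0,-0.04,-0.04,-0.4,-0.4],[0,-0.06,-0.06,-0.6,-0.4],[0,-0.075,-0.0635,-0.73,-0.4],[0,-0.075,-0.0635,-0.73,-0.4],[0,-0.075,-0.0635,-0.73,-0.4],[0,-0.075,-0.0635,-0.73,-0.4],[0,-0.075,-0.0635,-0.73,-0.4]]]' 20|grep -v rot
python3 - <<'E'
from h import *
plan(.59,.1195,.21)
w=cam("wrist");cv2.imwrite("pics/w7.png",w[0])
print(proj(w,[[.59,.1195,.232],[.59,.1195,.19],[.59,.1195,.198]]).round(1))
E
```

```text
t: 14.6
tool_pos: [0.5897, 0.1195, 0.2929]
contact_force: [-0.8, -0.2, 0.9]
opening: 0.0597
shift tool xyz [ 0.0829 -0.0001 -0.    ] tilt x [ 0.0033 -0.0018 -1.    ] jaw yaw 171.71 q6 -2.92
[[305.7 217.1]
 [306.  197.7]
 [305.9 200.9]]
```

View pics/w7.png

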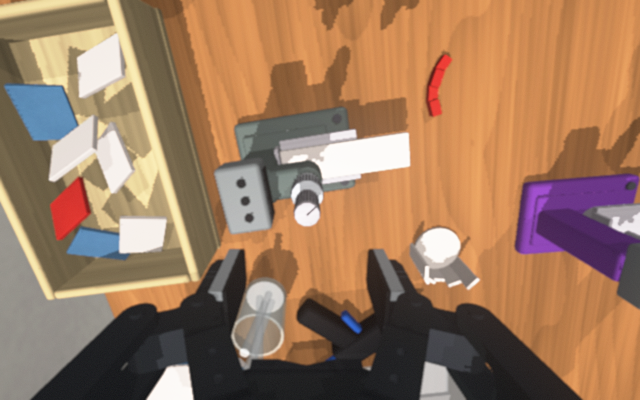

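Run:
```python
from h import *
w=cam("wrist");a=w[0][160:240,270:350]
im=cv2.resize(a,None,fx=7,fy=7,interpolation=cv2.INTER_CUBIC)
th=np.linspace(0,2*np.pi,40)
for r,z,col in((.009,.232,(0,0,255)),(.013,.19,(0,255,0))):
    p=proj(w,np.c_[.59+r*np.cos(th),.1195+r*np.sin(th),0*th+z]); p=(p-[270,160]+.5)*7-.5
    cv2.polylines(im,[np.round(p).astype(np.int32)],True,col,1)
cv2.imwrite("pics/w8.png",im)
```

```text
(no output)
```

View pics/w8.png

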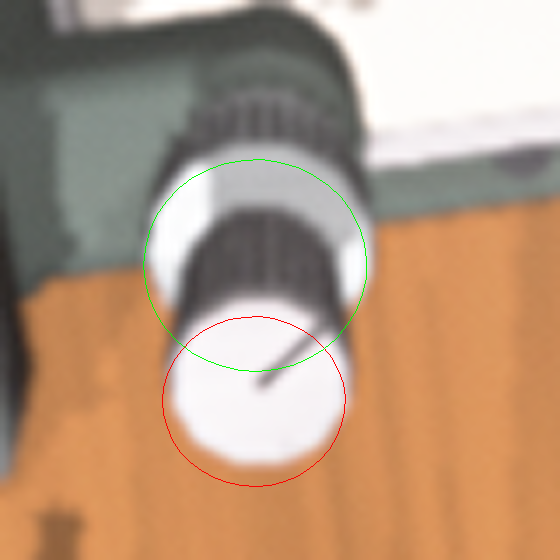

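Run:
```python
from h import *
w=cam("wrist")
f=lambda a:(np.array(a)+.5)/7-.5+[270,160]
print(back(w,f([(260,380)]),.232),back(w,f([(260,247)]),.19))
# gripper self-check: where TCP projects
o=ctrl.get_obs(); print(proj(w,[o["tool_pos"]]))
t=cam("top");s=cam("scene")
cv2.imwrite("pics/s8.png",np.hstack([cv2.resize(s[0][150:250,350:420],(420,600)),]))
```

```text
[[0.58903693 0.11728465 0.232     ]] [[0.58909396 0.11720639 0.19      ]]
[[305.75954041 262.23909509]]
```

```bash
python3 -c "
from h import *
plan(.5895,.118,.209)"
```

```text
shift tool xyz [0.084  0.0015 0.0004] tilt x [ 0.0036 -0.0017 -1.    ] jaw yaw 171.83 q6 -2.922
```

```bash
python3 -m jog '[[[0.03,0.0015,0.0005,0,-0.4],[0.06,0.0015,0.0005,0,-0.4],[0.075,0.0015,0.0005,0,-0.4],[0.083,0.0015,0.0005,0,0],[0.083,0.0015,0.0005,0,0.3],[0.083,0.0015,0.0005,0,0.3],[0.083,0.0015,0.0005,0,0.3]]]' 20|grep -v rot
python3 - <<'E'
from h import *
plan(.5895,.118,.209)
w=cam("wrist");cv2.imwrite("pics/w9.png",cv2.resize(w[0][180:360,180:440],None,fx=3,fy=3))
E
```

```text
t: 15.55
tool_pos: [0.5904, 0.1181, 0.212]
contact_force: [0.4, -0.6, 0.4]
opening: 0.0297
shift tool xyz [0.003  0.0002 0.0009] tilt x [ 0.0065 -0.0015 -1.    ] jaw yaw 171.83 q6 -2.924
```

View pics/w9.png

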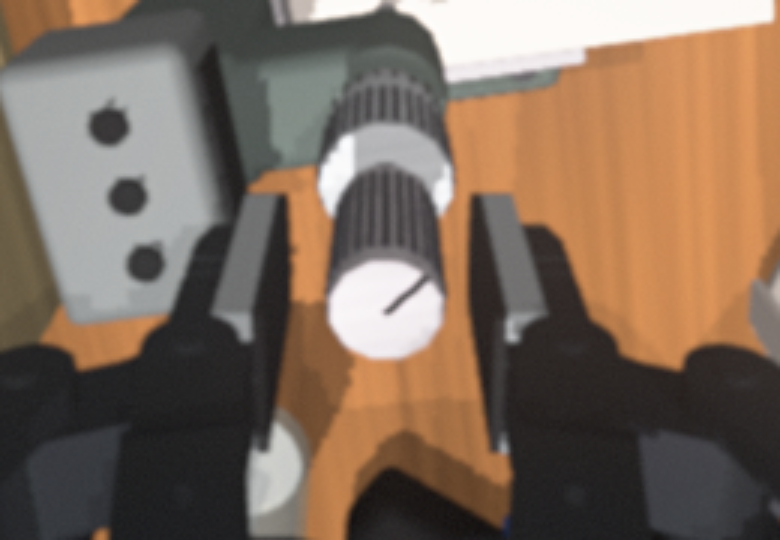

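Run:
```python
from h import *
w=cam("wrist");o=ctrl.get_obs();R=Ro.from_rotvec(o["tool_rot"]).as_matrix();p=o["tool_pos"]
f=lambda a:(np.array(a)+.5)/3-.5+[180,180]
k=back(w,f([(386,309)]),.232)[0]; ax=p+R[:,0]*-(.232-p[2])
print(k,ax,"offset in tool axes",(R.T@(k-ax)).round(4))
# check camera extrinsic vs pads: project the pad edges at tip (opening .0297, width .022)
b=.0011
for y in(-.011,.011):
    for z in(-.0149,.0149):
        for xx in(-b,-.019,-.038): print(y,z,xx,((proj(w,[p+R@np.array([xx,y,z])])[0]-[180,180]+.5)*3-.5).round(0))
```

```text
[0.58882617 0.11680823 0.232     ] [0.59000138 0.11808506 0.23199962] offset in tool axes [-0.      0.0014  0.001 ]
-0.011 -0.0149 -0.0011 [293. 307.]
-0.011 -0.0149 -0.019 [282. 373.]
-0.011 -0.0149 -0.038 [269. 463.]
-0.011 0.0149 -0.0011 [466. 307.]
-0.011 0.0149 -0.019 [476. 373.]
-0.011 0.0149 -0.038 [490. 463.]
0.011 -0.0149 -0.0011 [289. 191.]
0.011 -0.0149 -0.019 [278. 247.]
0.011 -0.0149 -0.038 [262. 323.]
0.011 0.0149 -0.0011 [470. 191.]
0.011 0.0149 -0.019 [481. 247.]
0.011 0.0149 -0.038 [496. 323.]
```

```bash
python3 -m jog '[[[0.002,0.0017,0.001,0,0.3],[0.002,0.0017,0.001,0,0.3],[0.002,0.0017,0.001,0,0.3],[0.002,0.0017,0.001,0,0.6],[0.002,0.0017,0.001,0,0.7],[0.002,0.0017,0.001,0,1],[0.002,0.0017,0.001,0,1],[0.002,0.0017,0.001,0,1]]]' 20
python3 - <<'E'
from h import *
plan(.5888,.1165,.209); o=ctrl.get_obs(); print(o["wrist_torque"])
w=cam("wrist");cv2.imwrite("pics/w10.png",cv2.resize(w[0][180:360,180:440],None,fx=3,fy=3))
E
```

```text
t: 16.45
tool_pos: [0.589, 0.1165, 0.2097]
tool_rot: [-2.155, 0.155, 2.141]
contact_force: [1.0, 0.3, 1.3]
opening: 0.0171
shift tool xyz [0.0007 0.     0.0002] tilt x [ 0.0062 -0.0016 -1.    ] jaw yaw 171.83 q6 -2.926
[-0.01083201  0.0031068  -0.03126215]
```

View pics/w10.png

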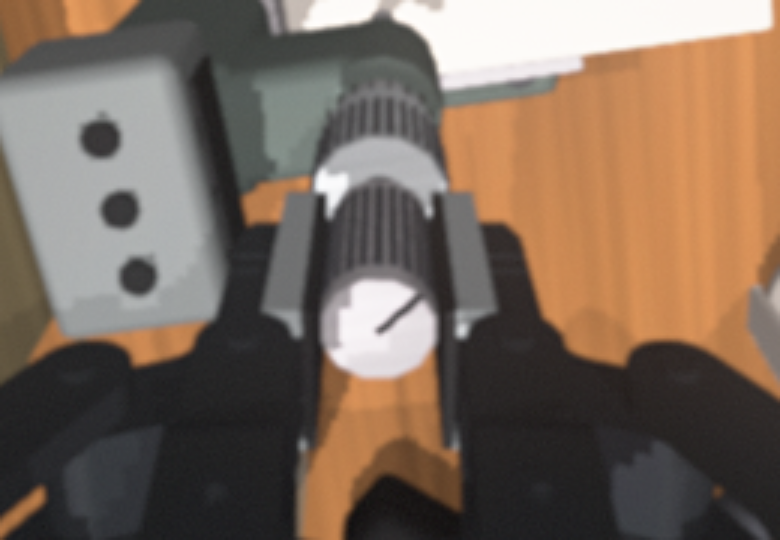

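Knob is gripped and centred (lateral force ~1 N). The index line runs from the knob centre (380,330) to (422,297). Turning clockwise (+ about tool x, which points down) and watching the torque.

```bash
cat > tq.py <<'E'
from h import *
o=ctrl.get_obs();R=Ro.from_rotvec(o["tool_rot"]).as_matrix()
print("t",round(o["t"],2),"pos",o["tool_pos"].round(4),"F",o["contact_force"].round(1),"Mz",o["wrist_torque"].round(3),"q6",round(float(o["q"][5]),3),"yaw",round(float(np.arctan2(R[1,2],R[0,2])),3),"e6",round(float(o["effort"][5]),3))
E
python3 -m jog '[[[0,0,0,0,1],[0,0,0,0,1]]]' 35 >/dev/null; python3 tq.py
python3 -m jog '[[[0,0,0,0.1,1],[0,0,0,0.2,1],[0,0,0,0.3,1],[0,0,0,0.3,1]]]' >/dev/null; python3 tq.py
```

```text
t 16.7 pos [0.589  0.1165 0.2097] F [ 0.3 -0.7  0.9] Mz [0.028 0.06  0.013] q6 -2.926 yaw 2.999 e6 -0.002
t 17.1 pos [0.5885 0.1167 0.2097] F [-3.1  0.1  2. ] Mz [ 0.106  0.513 -0.08 ] q6 -2.626 yaw 2.699 e6 0.392
```

```bash
python3 -m jog '[[[0,0,0,0.1,1],[0,0,0,0.2,1],[0,0,0,0.3,1]]]' >/dev/null; python3 tq.py
 python3 -m jog '[[[0,0,0,0.1,1],[0,0,0,0.2,1],[0,0,0,0.3,1]]]' >/dev/null; python3 tq.py
python3 - <<'E'
from h import *
w=cam("wrist");cv2.imwrite("pics/w11.png",cv2.resize(w[0][180:360,180:440],None,fx=3,fy=3))
E
```

```text
t 17.4 pos [0.5879 0.117  0.2097] F [-2.6  1.7  1.7] Mz [0.206 0.56  0.014] q6 -2.325 yaw 2.398 e6 -0.765
t 17.7 pos [0.5874 0.1176 0.2097] F [-3.5  1.3  2.2] Mz [0.282 0.557 0.054] q6 -2.023 yaw 2.097 e6 -0.765
```

View pics/w11.png

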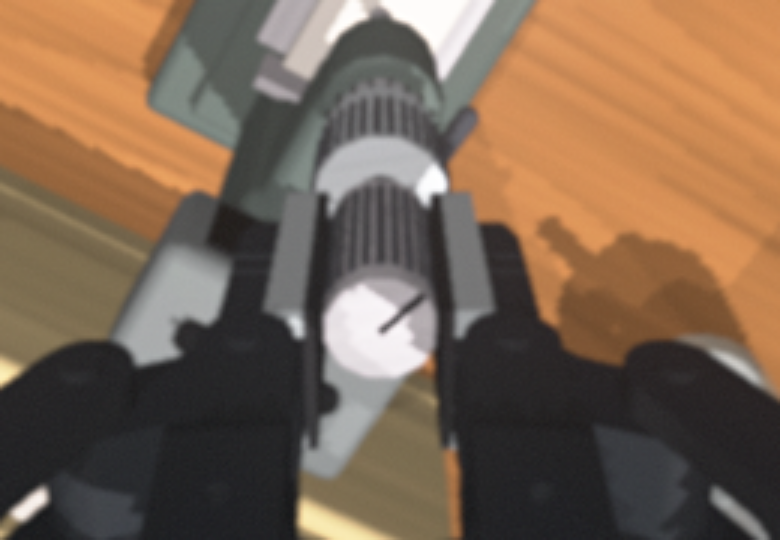

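```bash
cat > th.py <<'E'
from h import *
import sys
w=cam("wrist"); np.save(sys.argv[1].replace("png","npy"),w[0])
a=cv2.resize(w[0][200:270,280:335],None,fx=7,fy=7,interpolation=cv2.INTER_CUBIC)
fs=[a]
if len(sys.argv)>2:
    b=np.load(sys.argv[2].replace("png","npy")); fs.insert(0,cv2.resize(b[200:270,280:335],None,fx=7,fy=7,interpolation=cv2.INTER_CUBIC))
cv2.imwrite(sys.argv[1],np.hstack(fs))
E
python3 th.py pics/a0.png
python3 -m jog '[[[0,0,0,0.1,1],[0,0,0,0.15,1],[0,0,0,0.15,1]]]' >/dev/null; python3 tq.py; python3 th.py pics/a1.png pics/a0.png
```

```text
t 18.1 pos [0.5872 0.1179 0.2097] F [-2.2  2.3  1.3] Mz [ 0.257  0.404 -0.032] q6 -1.88 yaw 1.953 e6 0.171
```

View pics/a1.png

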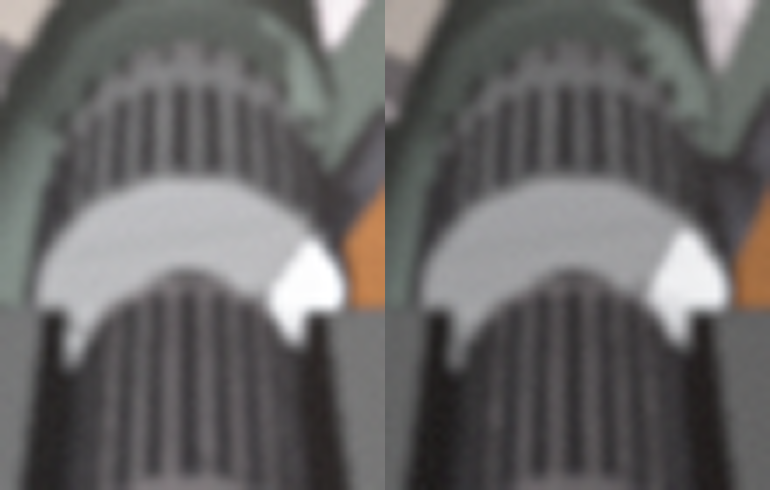

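```bash
cat > sh.py <<'E'
from h import *
import sys,os
w=cam("wrist")[0]; 
g=cv2.cvtColor(w,cv2.COLOR_BGR2GRAY).astype(np.float32)
def hp(x): return x-cv2.GaussianBlur(x,(0,0),4)
g=hp(g)
if os.path.exists("prev.npy"):
    p=np.load("prev.npy")
    for n,(r0,r1,c0,c1) in dict(thimble=(212,224,297,317),knob=(248,262,298,316)).items():
        res=[]
        for dx in np.arange(-4,4.01,.25):
            M=np.float32([[1,0,dx],[0,1,0]]); q=cv2.warpAffine(p,M,(640,400),flags=cv2.INTER_CUBIC)
            a=g[r0:r1,c0:c1];b=q[r0:r1,c0:c1]; a=a-a.mean();b=b-b.mean()
            res.append((float((a*b).sum()/np.sqrt((a*a).sum()*(b*b).sum())),dx))
        res=np.array(res); i=[k for k in range(1,len(res)-1) if res[k,0]>res[k-1,0] and res[k,0]>=res[k+1,0]]
        print(n,[(round(res[k,1],2),round(res[k,0],2)) for k in i if res[k,0]>.3],end=" ")
    print()
np.save("prev.npy",g)
E
python3 sh.py
J(){ :; }
python3 -m jog '[[[0,0,0,0.06,1],[0,0,0,0.12,1],[0,0,0,0.12,1]]]' >/dev/null; python3 tq.py; python3 sh.py
python3 -m jog '[[[0,0,0,0.06,1],[0,0,0,0.12,1],[0,0,0,0.12,1]]]' >/dev/null; python3 tq.py; python3 sh.py
python3 -m jog '[[[0,0,0,0.06,1],[0,0,0,0.12,1],[0,0,0,0.12,1]]]' >/dev/null; python3 tq.py; python3 sh.py
```

```text
t 18.5 pos [0.5871 0.1181 0.2097] F [-3.1  2.4  1.5] Mz [ 0.359  0.477 -0.005] q6 -1.762 yaw 1.835 e6 0.206
thimble [(np.float64(0.0), np.float64(0.99))] knob [(np.float64(0.0), np.float64(0.96))] 
t 18.85 pos [0.587  0.1184 0.2097] F [-2.3  3.   1.4] Mz [ 0.469  0.399 -0.068] q6 -1.644 yaw 1.718 e6 0.206
thimble [(np.float64(0.0), np.float64(0.99))] knob [(np.float64(0.0), np.float64(0.96))] 
t 19.2 pos [0.587  0.1186 0.2097] F [-2.3  2.3  1.5] Mz [ 0.515  0.403 -0.066] q6 -1.527 yaw 1.601 e6 0.207
thimble [(np.float64(0.0), np.float64(0.99))] knob [(np.float64(0.0), np.float64(0.96))]
```

The thimble pattern tracks the knob exactly (0 px shift, 0.99 correlation), so there's no slip yet. Continuing.

```bash
python3 -m jog '[[[0,0,0,0.06,1],[0,0,0,0.13,1],[0,0,0,0.13,1]]]' >/dev/null; python3 tq.py; python3 sh.py
python3 -m jog '[[[0,0,0,0.06,1],[0,0,0,0.13,1],[0,0,0,0.13,1]]]' >/dev/null; python3 tq.py; python3 sh.py
python3 -m jog '[[[0,0,0,0.06,1],[0,0,0,0.13,1],[0,0,0,0.13,1]]]' >/dev/null; python3 tq.py; python3 sh.py
python3 -m jog '[[[0,0,0,0.06,1],[0,0,0,0.13,1],[0,0,0,0.13,1]]]' >/dev/null; python3 tq.py; python3 sh.py
```

```text
t 19.55 pos [0.587  0.1189 0.2097] F [-2.9  3.6  1.3] Mz [0.622 0.44  0.014] q6 -1.4 yaw 1.474 e6 0.25
thimble [(np.float64(0.0), np.float64(0.99))] knob [(np.float64(0.0), np.float64(0.97))] 
t 19.9 pos [0.587  0.1192 0.2097] F [-1.4  5.   2.5] Mz [ 0.657  0.367 -0.037] q6 -1.273 yaw 1.347 e6 0.25
thimble [(np.float64(0.0), np.float64(0.99))] knob [(np.float64(0.0), np.float64(0.96))] 
t 20.25 pos [0.5871 0.1194 0.2097] F [-1.4  4.3  2. ] Mz [ 0.648  0.367 -0.049] q6 -1.145 yaw 1.219 e6 0.212
thimble [(np.float64(0.0), np.float64(0.98))] knob [(np.float64(0.0), np.float64(0.97))] 
t 20.6 pos [0.5872 0.1197 0.2097] F [-0.9  4.8  2. ] Mz [ 0.781  0.33  -0.026] q6 -1.018 yaw 1.092 e6 0.208
thimble [(np.float64(0.0), np.float64(0.97))] knob [(np.float64(0.0), np.float64(0.98))]
```

```bash
python3 -m jog '[[[0,0,0.0005,0.06,1],[0,0.0002,0.0005,0.13,1],[0,0.0002,0.0005,0.13,1]]]' >/dev/null; python3 tq.py; python3 sh.py
python3 -m jog '[[[0,0,0,0.06,1],[0,0,0,0.13,1],[0,0,0,0.13,1]]]' >/dev/null; python3 tq.py; python3 sh.py
python3 -m jog '[[[0,0,0,0.06,1],[0,0,0,0.13,1],[0,0,0,0.13,1]]]' >/dev/null; python3 tq.py; python3 sh.py
python3 -m jog '[[[0,0,0,0.06,1],[0,0,0,0.13,1],[0,0,0,0.13,1]]]' >/dev/null; python3 tq.py; python3 sh.py
```

```text
t 20.95 pos [0.5874 0.1201 0.2097] F [-2.5  2.8  0.9] Mz [0.487 0.358 0.003] q6 -0.89 yaw 0.965 e6 0.256
thimble [(np.float64(-0.25), np.float64(0.98))] knob [(np.float64(-0.25), np.float64(0.98))] 
t 21.3 pos [0.5875 0.1203 0.2097] F [-1.5  4.3  1. ] Mz [ 0.664  0.182 -0.016] q6 -0.763 yaw 0.838 e6 0.263
thimble [(np.float64(0.0), np.float64(0.98))] knob [(np.float64(0.25), np.float64(0.96))] 
t 21.65 pos [0.5877 0.1205 0.2097] F [0.1 4.6 1. ] Mz [ 0.791  0.136 -0.003] q6 -0.636 yaw 0.711 e6 0.27
thimble [(np.float64(0.0), np.float64(0.98))] knob [(np.float64(0.0), np.float64(0.98))] 
t 22.0 pos [0.5879 0.1207 0.2097] F [-0.1  5.8 -0.1] Mz [ 0.802  0.087 -0.098] q6 -0.509 yaw 0.584 e6 0.23
thimble [(np.float64(0.0), np.float64(0.99))] knob [(np.float64(0.0), np.float64(0.96))]
```

```bash
python3 -m jog '[[[0,0.0004,0.0003,0.06,1],[0,0.0004,0.0003,0.13,1],[0,0.0004,0.0003,0.13,1]]]' >/dev/null; python3 tq.py; python3 sh.py
python3 -m jog '[[[0,0,0,0.06,1],[0,0,0,0.13,1],[0,0,0,0.13,1]]]' >/dev/null; python3 tq.py; python3 sh.py
python3 -m jog '[[[0,0,0,0.06,1],[0,0,0,0.13,1],[0,0,0,0.13,1]]]' >/dev/null; python3 tq.py; python3 sh.py
python3 -m jog '[[[0,0,0,0.06,1],[0,0,0,0.13,1],[0,0,0,0.13,1]]]' >/dev/null; python3 tq.py; python3 sh.py
```

```text
t 22.35 pos [0.5881 0.121  0.2097] F [0.5 3.6 0.4] Mz [ 0.565  0.099 -0.029] q6 -0.381 yaw 0.457 e6 0.279
thimble [(np.float64(-0.25), np.float64(0.96))] knob [(np.float64(-0.25), np.float64(0.91))] 
t 22.7 pos [0.5884 0.121  0.2097] F [0.5 4.9 0.1] Mz [ 0.693 -0.106  0.054] q6 -0.254 yaw 0.33 e6 0.286
thimble [(np.float64(0.0), np.float64(0.99))] knob [(np.float64(0.0), np.float64(0.94))] 
t 23.05 pos [0.5886 0.1211 0.2097] F [1.5 5.  0.2] Mz [ 0.76  -0.169 -0.032] q6 -0.128 yaw 0.203 e6 0.292
thimble [(np.float64(0.0), np.float64(0.99))] knob [(np.float64(0.0), np.float64(0.93))] 
t 23.4 pos [0.5889 0.1212 0.2098] F [2.3 4.  0.4] Mz [ 0.76  -0.205 -0.039] q6 -0.0 yaw 0.076 e6 0.254
thimble [(np.float64(-0.5), np.float64(0.96))] knob [(np.float64(0.0), np.float64(0.95))]
```

```bash
python3 -m jog '[[[0,0,0,0.06,1],[0,0,0,0.12,1],[0,0,0,0.12,1]]]' >/dev/null; python3 tq.py; python3 sh.py
python3 -m jog '[[[0,0,0,0.06,1],[0,0,0,0.12,1],[0,0,0,0.12,1]]]' >/dev/null; python3 tq.py; python3 sh.py;  python3 th.py pics/a3.png pics/a0.png
```

```text
t 23.75 pos [0.5892 0.1212 0.2098] F [ 2.8  4.4 -0.3] Mz [ 0.729 -0.216 -0.034] q6 0.117 yaw -0.041 e6 0.224
thimble [(np.float64(-2.5), np.float64(0.92)), (np.float64(2.0), np.float64(0.92))] knob [(np.float64(0.0), np.float64(0.97))] 
t 24.1 pos [0.5895 0.1212 0.2098] F [ 1.9  4.1 -1.1] Mz [ 0.715 -0.32  -0.036] q6 0.233 yaw -0.158 e6 0.23
thimble [(np.float64(-2.5), np.float64(0.93)), (np.float64(2.0), np.float64(0.9))] knob [(np.float64(0.0), np.float64(0.98))]
```

View pics/a3.png

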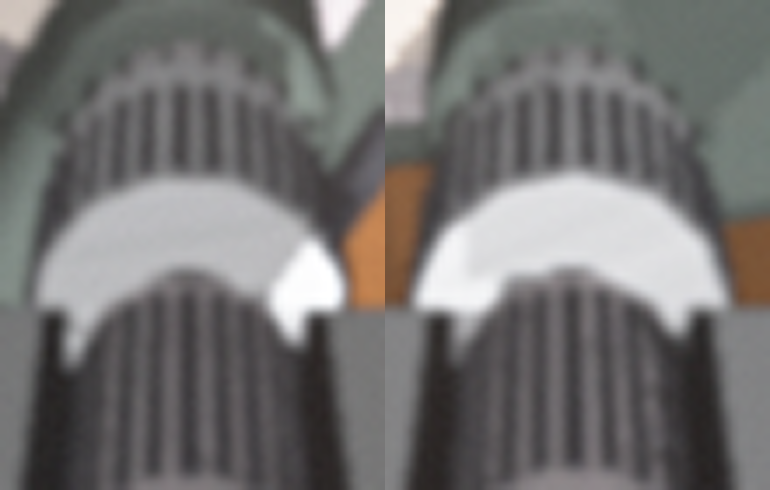

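The thimble now stands still while the knob turns with the jaw (−2.5 px per 0.12 rad step), so the ratchet is slipping: ≈0.26 rad so far. I'll turn 0.84 more, for ≈1.1 in total.

```bash
python3 -m jog '[[[0,0,0,0.06,1],[0,0,0,0.12,1],[0,0,0,0.12,1]]]' >/dev/null; python3 tq.py; python3 sh.py
python3 -m jog '[[[0,0,0,0.06,1],[0,0,0,0.12,1],[0,0,0,0.12,1]]]' >/dev/null; python3 tq.py; python3 sh.py
python3 -m jog '[[[0,0,0,0.06,1],[0,0,0,0.12,1],[0,0,0,0.12,1]]]' >/dev/null; python3 tq.py; python3 sh.py
python3 -m jog '[[[0,0,0,0.06,1],[0,0,0,0.12,1],[0,0,0,0.12,1]]]' >/dev/null; python3 tq.py; python3 sh.py
```

```text
t 24.5 pos [0.5897 0.1212 0.2097] F [ 2.3  4.3 -0.2] Mz [ 0.701 -0.27   0.005] q6 0.35 yaw -0.274 e6 0.212
thimble [(np.float64(-2.5), np.float64(0.92)), (np.float64(2.0), np.float64(0.93))] knob [(np.float64(0.0), np.float64(0.98))] 
t 24.85 pos [0.59   0.1211 0.2098] F [ 1.7  4.7 -0.3] Mz [ 0.709 -0.369  0.005] q6 0.466 yaw -0.391 e6 0.248
thimble [(np.float64(-2.5), np.float64(0.93)), (np.float64(1.75), np.float64(0.92))] knob [(np.float64(0.0), np.float64(0.98))] 
t 25.2 pos [0.5903 0.121  0.2098] F [ 3.4  3.8 -0.7] Mz [ 0.67  -0.357  0.029] q6 0.583 yaw -0.508 e6 0.221
thimble [(np.float64(-2.5), np.float64(0.93)), (np.float64(2.0), np.float64(0.96))] knob [(np.float64(0.0), np.float64(0.97))] 
t 25.55 pos [0.5905 0.1209 0.2098] F [ 3.4  3.1 -0.2] Mz [ 0.677 -0.451  0.043] q6 0.699 yaw -0.624 e6 0.246
thimble [(np.float64(-2.5), np.float64(0.93)), (np.float64(2.0), np.float64(0.94))] knob [(np.float64(0.0), np.float64(0.98))]
```

```bash
python3 -m jog '[[[0,0,0,0.06,1],[0,0,0,0.12,1],[0,0,0,0.12,1]]]' >/dev/null; python3 tq.py; python3 sh.py
python3 -m jog '[[[0,0,0,0.06,1],[0,0,0,0.12,1],[0,0,0,0.12,1]]]' >/dev/null; python3 tq.py; python3 sh.py
python3 -m jog '[[[0,0,0,0.06,1],[0,0,0,0.12,1],[0,0,0,0.12,1],[0,0,0,0.12,1]]]' >/dev/null; python3 tq.py; python3 sh.py
python3 - <<'E'
from h import *
w=cam("wrist");cv2.imwrite("pics/w12.png",cv2.resize(w[0][180:360,180:440],None,fx=3,fy=3))
E
```

```text
t 25.9 pos [0.5907 0.1207 0.2098] F [ 4.3  3.3 -2.1] Mz [ 0.631 -0.516 -0.012] q6 0.816 yaw -0.741 e6 0.246
thimble [(np.float64(-2.5), np.float64(0.92)), (np.float64(2.0), np.float64(0.93))] knob [(np.float64(0.0), np.float64(0.99))] 
t 26.25 pos [0.5909 0.1205 0.2098] F [ 3.8  2.7 -1.1] Mz [ 0.54  -0.544 -0.008] q6 0.932 yaw -0.857 e6 0.245
thimble [(np.float64(-2.5), np.float64(0.93)), (np.float64(2.0), np.float64(0.95))] knob [(np.float64(0.0), np.float64(0.99))] 
t 26.7 pos [0.5911 0.1203 0.2097] F [ 4.7  2.5 -1. ] Mz [ 0.451 -0.597  0.037] q6 1.049 yaw -0.974 e6 0.003
thimble [(np.float64(-2.5), np.float64(0.94)), (np.float64(2.0), np.float64(0.95))] knob [(np.float64(0.0), np.float64(0.99))]
```

View pics/w12.png

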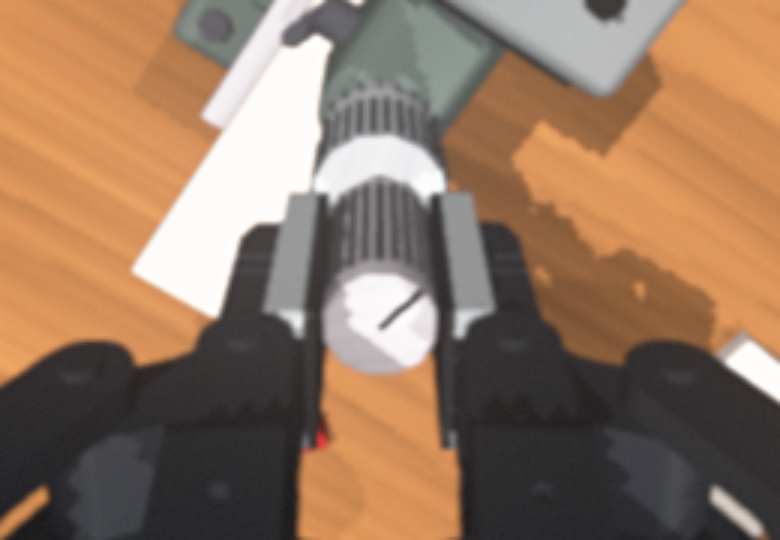

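Slip ≈1.07 rad (about 61°), with the index line unmoved in the jaw. Releasing and lifting clear.

```bash
python3 -m jog '[[[0,0,0,0,0.6],[0,0,0,0,0.3],[0,0,0,0,0.1],[0,0,0,0,-0.2],[0,0,0,0,-0.2]]]'|grep -v rot; python3 sh.py
python3 - <<'E'
from h import *
w=cam("wrist");cv2.imwrite("pics/w13.png",cv2.resize(w[0][180:360,180:440],None,fx=3,fy=3))
E
python3 -m jog '[[[-0.03,0,0,0,-0.2],[-0.07,0,0,0,-0.2],[-0.12,0,0,0,-0.2],[-0.15,0,0,0,-0.2],[-0.15,-0.0,0,0,-0.2],[-0.15,0,0,0,-0.2]]]'|grep -v rot; python3 -c "
from h import *
plan(.40,.0,.40)"
```

```text
t: 27.3
tool_pos: [0.5908, 0.12, 0.2097]
contact_force: [-0.3, 0.2, -0.8]
opening: 0.0514
thimble [(np.float64(-0.25), np.float64(0.95))] knob [(np.float64(-0.25), np.float64(0.96))] 
t: 28.0
tool_pos: [0.5894, 0.1193, 0.3605]
contact_force: [-0.1, 0.2, 0.1]
opening: 0.0515
shift tool xyz [-0.0426 -0.2231 -0.0076] tilt x [ 0.0133  0.005  -0.9999] jaw yaw -55.8 q6 1.049
```

View pics/w13.png

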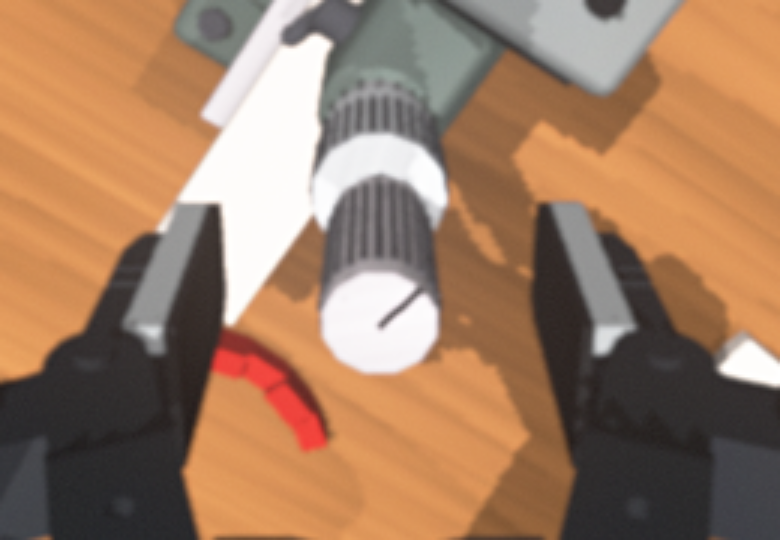

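The knob didn't turn on release. Moving clear for a last look at the tile.

```bash
python3 -m jog '[[[-0.04,-0.05,0,0,-0.2],[-0.04,-0.1,0,0,-0.2],[-0.04,-0.15,0,0,-0.2],[-0.04,-0.2,0,0,-0.2],[-0.04,-0.22,0,0,-0.2],[-0.04,-0.22,0,0,-0.2],[-0.04,-0.22,0,0,-0.2]]]'|grep -v rot;  python3 tl.py .545 .1195 .06 0 0 pics/tl7.png
python3 - <<'E'
from h import *
w=cam("wrist")[0];t=cam("top")[0]
t=cv2.resize(t[110:240,180:460],(560,260),interpolation=cv2.INTER_CUBIC);cv2.imwrite("pics/f7.png",np.vstack([w[:,40:600][:330],t]))
E
```

```text
t: 28.7
tool_pos: [0.4065, -0.0046, 0.3957]
contact_force: [0.5, 0.4, -0.2]
opening: 0.0515
```

View pics/tl7.png

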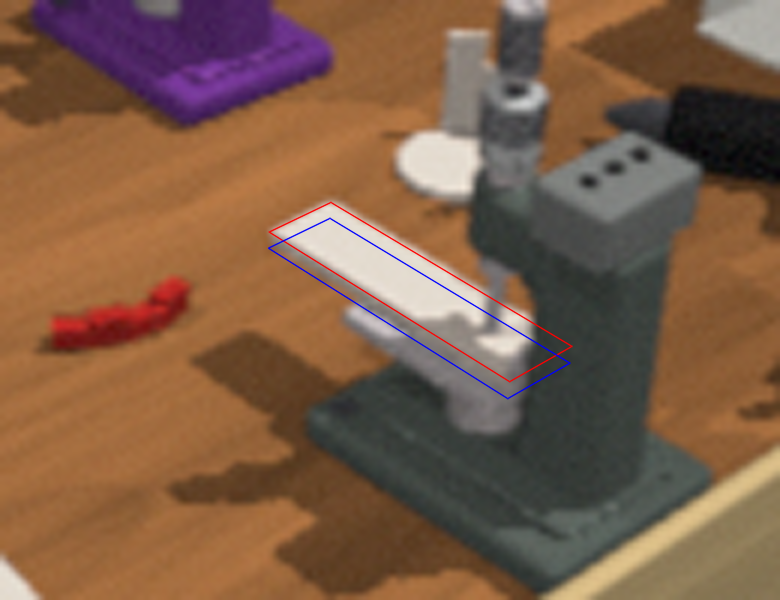

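View pics/f7.png

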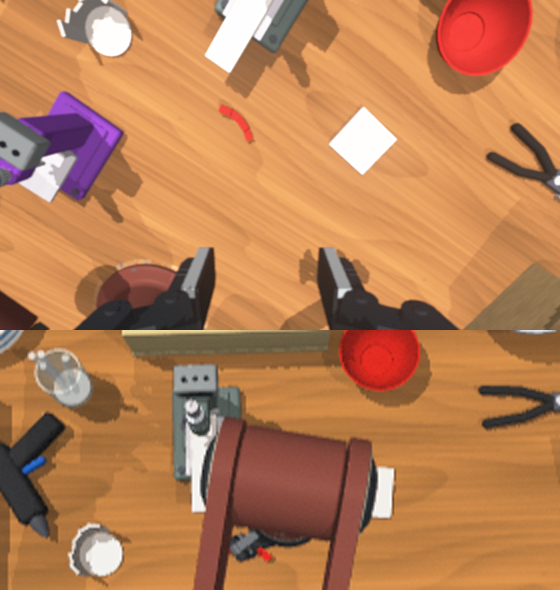

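The tile matches the home outline with its near end at (269–331, 203–232), the spindle is on it at (493,325), and the bystanders are where they were. Handing in.

```bash
python3 -c "
from station import ctrl
print(ctrl.finish_job())"
```

```text
the job is handed in; nothing more can be done
None
```

The tile is home in the grey micrometer and gripped by the spindle. I handed the job in at about 29 s of the 69 s allowed; no verdict was reported.

**Tile:** I slid it in flat until it met the stop with about 5 N, then let it go. In the last scene picture it matched the computed home outline to about 1 mm.

**Ratchet:** I turned only the top knob clockwise, about 2.9 rad until it began to slip, then let it slip about 1.07 rad (roughly 61°). I measured the slip from the thimble standing still in the wrist pictures while the knob turned with the jaw. Neither moved when I opened the jaw.

**Other checks:**
- **Bystanders:** those visible in the last pictures looked unmoved.
- **Robot:** it stood clear with near-zero force.
- **Knob position:** the cameras disagreed by up to about 3 mm. I aligned by the wrist camera, and sideways force on the knob stayed under about 6 N while turning.
- **Torque and clamping force:** the wrist torque reading was too noisy to confirm the 0.10 N m slip torque. I had no direct reading of the spindle's clamping force, so that rests on the slip seen in the pictures.

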